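# Unhook the draining basket and set it in the tray

### The job

The wire basket with two stir bars hangs by its loop on the deep upturned hook of the stand, shut in by a sprung keeper plate. Keeping it level, lift it gently just past the hook's tip, taking the keeper up with it but not forcing the keeper against its upper stop nor dragging at the hook, then draw it off forwards and set it down softly, flat on the floor of the steel tray and let go. Keep the stir bars in the basket and leave the other things where they stand.

Things in the scene. Friction and masses are not known exactly. Their poses are not given: they have to be found in the camera images.
- hanger: Fixed steel stand: 280 x 100 x 12 mm base plate, 340 mm post at the back. Origin on the worktop under the hanging basket's grip; -x is its front, the way the basket comes off; the post stands 145 mm to +x. The hook points to the front. More than 18 N in all between basket and stand, or the basket over 0.06 rad out of level while on the hook, is too rough.
- hook_seat (a point): Top of the hook's saddle, under the middle of the hanging loop: 105 mm behind the hanger's origin, 191 mm above the worktop; axes as the hanger's. An upright square tip, 10 mm thick and 12 mm wide with a flat top, ends the saddle; its inner face touches the loop, its front face lies 14 mm in front of this point and nothing of hook or keeper reaches farther forward.
- hook_tip_low (a point): Lowest place the tip's top can have: above the tip's axis, 14 mm above the saddle. The true top stands 14 to 44 mm above the saddle, set afresh each time by a clamp on the post and not reported: find it by feel (a light forward pull is stopped by the tip until the loop is above it).
- keeper_low (a point): Underside of the keeper when the tip is lowest. The keeper, a level plate 34 x 24 mm, always rests at the height of the tip's top and closes the mouth over the loop. It yields upwards on a spring (1.3 N at first, 2 N at its hard stop 13 mm above the tip's top). The 8 mm loop pushes it up 8 mm in passing over the tip, so 5 mm are to spare.
- basket: Steel wire basket, 140 (x) x 90 (y) x 40 mm, 0.22 to 0.4 kg, with solid-acting floor (3 mm) and walls. Origin at the centre of its underside, z up, +x towards its hang loop. It hangs level, about 79 mm above the worktop, same axes as the hanger, its back leaning on a small rubber stud; it can turn a little there when it is gripped.
- basket_grip (a point): Centre of the basket's grip, a grey plate 50 (x) x 12 (y) x 28 (z) mm, to be pinched across y from above; 120 mm above the basket's underside, over its centre and about its centre of mass.
- basket_loop (a point): Middle of the loop's cross bar, an 8 mm round bar along y, 60 mm long between its two 8 mm side bars; in the basket's frame 105 mm towards +x and 115 mm above the underside.
- bar0_mid (a point): Centre of a white stir bar, 40 mm long and 9 mm thick, lying loose in the basket.
- bar1_mid (a point): Centre of a white stir bar, 30 mm long and 9 mm thick, lying loose in the basket.
- tray: Fixed open steel tray, 184 (x) x 134 (y) x 24 mm, walls 4 mm. Origin at the centre of its underside; inner floor 4 mm above it. The basket fits with its long side along the tray's x, either way round, with about 18 mm to spare on every side; basket grip and loop stand above the walls.
- beaker: Bystander: small glass beaker, 53 mm wide, 68 mm high; origin at its foot.
- pot: Bystander: white sample pot with red lid, 68 mm wide, 63 mm high; origin at its foot.
- timer: Bystander: bench timer, 60 x 66 x 18 mm; origin at its underside.

How it is judged (in metres and radians):
On the way:
1. the basket's loop is off the hook, in front of its tip and still level (x of basket_loop in the frame of hook_seat below -0.03 m and angle between basket's own z axis and vertical below 0.35 rad), for 0.1 s.
At the end, for the whole second after the job is handed in: the basket stands at rest and level (within 0.06 rad) on the tray's floor (underside less than 9 mm above the tray's underside, centre within 35 mm of the tray's), with both stir bars in it (z of basket in the frame of tray between 0 and 0.009 m and horizontal distance between basket and tray below 0.035 m and angle between basket's own z axis and vertical below 0.06 rad and linear speed of basket below 0.02 m/s and x of bar0_mid in the frame of basket between -0.07 and 0.07 m and y of bar0_mid in the frame of basket between -0.045 and 0.045 m and z of bar0_mid in the frame of basket between 0 and 0.035 m and x of bar1_mid in the frame of basket between -0.07 and 0.07 m and y of bar1_mid in the frame of basket between -0.045 and 0.045 m and z of bar1_mid in the frame of basket between 0 and 0.035 m); the robot touches nothing.
It fails at once if basket and stand push or pull on one another with more than 18 N (contact force between basket and hanger above 18 N).
It fails at once if the basket is dropped or pushed into the tray with more than 40 N (contact force between basket and tray above 40 N).
It fails at once if the basket is levered more than 0.06 rad out of level while its loop is still on the hook (angle between basket's own z axis and vertical above 0.06 rad and x of basket_loop in the frame of hook_seat above -0.016 m and distance between basket_loop and hook_seat below 0.08 m).
It fails at once if the basket is tipped by more than 0.6 rad (angle between basket's own z axis and vertical above 0.6 rad).
It fails at once if a bystander is moved by more than 30 mm (distance of any of beaker, pot, timer from where it was at the start of the episode above 0.03 m).
It also fails if it takes over 67 s, if anything falls off the work surface, if the arm or the gripper's body presses on something with over 40 N, if the wrist force passes 120 N, or if a joint passes its speed limit or range.

### The arm

A 7-joint arm with a two-finger parallel gripper is mounted at the origin on a cart in front of the work surface, level with it; the furniture and walls round the work are solid. World frame = base frame: x ahead of the robot, y to its left, z up, the work surface at z = 0. Lengths are in mm, angles in rad, forces in N, time in s.
With the tool pointing down it reaches from about 400 to 875 mm from the base axis. Payload 4.4 kg.
Tool frame: the origin (TCP) lies at the very end of the fingers, on their centre line; the grasp point (between the pads) lies 19 mm behind it (ctrl.grip_depth is the distance from the TCP to the grasp point, in mm); z points along the fingers, x is the direction in which the jaws open and shut, and the axes are right-handed (so a half turn about z gives the same grasp; the last joint's range is limited). The gripper opens to 85 mm and grips with 20 to 120 N. Pads are 22 mm wide; open, the fingers measure 114 mm over their backs; the gripper's body (76 mm by 85 mm) begins 54 mm behind the grasp point. The pads swing forward as they close: fully open they stand 13 mm farther back than shut.
Start: joints at [1.242, 0.628, 0.038, 1.517, -0.027, 0.996, -0.02], TCP at [168.888, -627.69, 231.313] pointing down, gripper open.
Joint ranges: [-3.06, 3.06], [-0.37, 2.12], [-1.25, 1.32], [0.18, 2.47], [-1.1, 4.24], [0.23, 1.98], [-2.94, 2.94]. Speed limits (rad/s): [2.57, 2.57, 3.14, 3.14, 3.14, 3.14, 3.14].

### API

Orientations are given as [roll, pitch, yaw] about the fixed x, y, z axes, in that order (R = Rz(yaw) Ry(pitch) Rx(roll)).
In Python, from cell import ctrl gives the robot as it stands.
- The arm moves only by the shell command python3 -m creep 'ROWS'. ROWS is JSON, a list of rows, each an object with "hand": the opening, from 0 (shut) to 1 (fully open); "travel": the shift along the tool's x, y, z in cm, a list of three; "angular": the turn, a rotation vector about the tool's x, y, z in degrees, a list of three. In form: [{"hand": hand, "travel": [tx, ty, tz], "angular": [rx, ry, rz]}, ...]. A call has 1 to 20 rows; each row is the pose to reach, as a shift and turn from the pose measured when the call began, along the tool's axes at that moment; what a row does not reach only later rows make up. A row lasts 1/10 s, in which the tool goes at most 50 mm and 8.59 degrees, less where a joint would pass 70% of its speed; a pose out of reach is approached as far as the arm can. A call with a gripper value outside its range is refused whole. The fingers move at their own pace and stop on an object; the grip force is fixed at half the most. Time passes only in rows, so rows that repeat a pose let the fingers close. It gives the time, the measured TCP pose, the force and the opening at its end, in the units of the state.
- ctrl.read_state(): the state, without advancing time (a new reading comes with each control period).
- ctrl.get_image(name): name is "scene" or "top"; returns a dict with "frame" (400x640x3 uint8, red, green, blue), "fx", "fy", "cx", "cy" (pixels), "origin" and "orientation" of the camera in the world. Camera axes: x right, y down, z forward; pixel columns grow to the right and rows downward; lengths in mm; the calibration is good to about 2 mm. A picture is of the moment at which its call begins. There is no depth.
- ctrl.finish_job(): hands the job in, once; it reports no verdict.
Trained networks look in the newest picture that a camera, given by its name, has taken for a name from the list of things; names that differ only in an ending like _2 or _b are one class to them, and where a whole thing is asked for, a point or a joint stands for the part that bears it (a point fixed in the world has none). Each returns a list of dicts, best first, with "confidence" (0 to 1); they miss things now and then, are a little off and sometimes report something else, mostly with a low value. They report only what shows in the picture. A call takes as long as a camera call.
- ctrl.regions_of(camera, thing): "region" (400x640 bool, what is visible of it).
- ctrl.spot_point(camera, thing): "at" ([x, y, z] in mm, in world coordinates, good to about 4 mm: a listed point, or the origin of a listed thing).
The state is a dict: "clock": time; "qpos": joint angles; "qd": joint speeds; "tau": joint torques, N m; "eef_pos": TCP position; "tool_rot": TCP orientation; "force": force on the tool from outside, world axes, zero at the start; "torque": the same for the moment, N m; "width": finger opening in mm.
Only numpy, scipy, OpenCV 4.12 (cv2) and the standard library are available. Lean on these libraries where they do the work, as an engineer would, in place of code of your own. Each camera call takes 0.05 s, during which the arm holds its last target. There are 200 camera calls.

## Working session

There is one attempt and no reset: what is moved stays moved. The work goes in short steps, Python scripts to look and compute and a shell command to move; the robot and the scene stay as the last step left them, time stands still between calls to the robot, and variables do not carry over. Pictures are saved under pics/ and viewed, about 8 in all and at most 12, crops included, and the job is handed in when it is done.

```bash
ls; mkdir -p pics; python3 - <<'E'
from cell import ctrl
import cv2, numpy as np
s=ctrl.read_state(); print({k:np.round(v,3).tolist() for k,v in s.items()})
for c in("scene","top"):
    im=ctrl.get_image(c); cv2.imwrite(f"pics/{c}0.png",im["frame"][:,:,::-1])
    print(c,im["fx"],im["origin"],im["orientation"])
    for t in["hanger","hook_seat","hook_tip_low","basket","basket_grip","basket_loop","bar0_mid","bar1_mid","tray","beaker","pot","timer"]:
        print(t,[(np.round(d["at"]).tolist(),round(d["confidence"],2)) for d in ctrl.spot_point(c,t)][:2])
print(ctrl.read_state()["clock"])
E
```

```text
pics
{'clock': 0.0, 'qpos': [1.242, 0.629, 0.038, 1.518, -0.027, 0.996, -0.02], 'qd': [-0.002, 0.0, -0.0, -0.002, 0.0, 0.0, -0.001], 'tau': [-0.001, -56.341, 1.226, -19.345, 0.011, 0.011, -0.0], 'eef_pos': [168.706, -627.073, 230.384], 'tool_rot': [3.142, 0.002, -1.308], 'force': [0.141, 0.426, 0.291], 'torque': [0.007, -0.024, -0.01], 'width': 85.525}
scene 381.34617962303565 [-217.03770649  621.90780252  873.14151825] [-2.22904466 -0.01142136 -2.24513347]
hanger [([527.0, 136.0, 2.0], 0.92)]
hook_seat [([624.0, 155.0, 195.0], 0.8)]
hook_tip_low [([618.0, 158.0, 204.0], 0.69)]
basket [([523.0, 138.0, 81.0], 0.82)]
basket_grip [([525.0, 138.0, 197.0], 0.85)]
basket_loop [([626.0, 156.0, 192.0], 0.87)]
bar0_mid [([628.0, 153.0, 192.0], 0.54)]
bar1_mid []
tray [([507.0, -159.0, -1.0], 0.79)]
beaker [([386.0, 10.0, -3.0], 0.87)]
pot [([443.0, 352.0, 4.0], 0.88), ([435.0, -365.0, 2.0], 0.65)]
timer [([436.0, -363.0, 1.0], 0.65)]
top 505.48803512875554 [ 291.22021548   -8.62233458 1633.16282253] [-2.97443473 -0.00331844 -1.58299975]
hanger [([525.0, 135.0, -3.0], 0.84)]
hook_seat [([626.0, 158.0, 191.0], 0.72)]
hook_tip_low [([612.0, 159.0, 205.0], 0.92)]
basket [([523.0, 137.0, 80.0], 0.82)]
basket_grip [([527.0, 140.0, 200.0], 0.81)]
basket_loop [([626.0, 160.0, 193.0], 0.9)]
bar0_mid [([481.0, 152.0, 87.0], 0.43)]
bar1_mid [([553.0, 127.0, 86.0], 0.47)]
tray [([501.0, -160.0, 1.0], 0.63), ([388.0, 10.0, -2.0], 0.33)]
beaker [([391.0, 8.0, -2.0], 0.48)]
pot [([446.0, 349.0, -0.0], 0.74)]
timer [([439.0, -363.0, 4.0], 0.65), ([629.0, 160.0, 208.0], 0.25)]
1.3
```

```bash
python3 - <<'E'
import cv2
im=cv2.imread("pics/top0.png"); cv2.imwrite("pics/top0c.png",cv2.resize(im[60:330,120:520],None,fx=2,fy=2,interpolation=cv2.INTER_CUBIC))
im=cv2.imread("pics/scene0.png");cv2.imwrite("pics/scene0c.png",cv2.resize(im,None,fx=1.25,fy=1.25))
E
```

```text
(no output)
```

View pics/top0c.png

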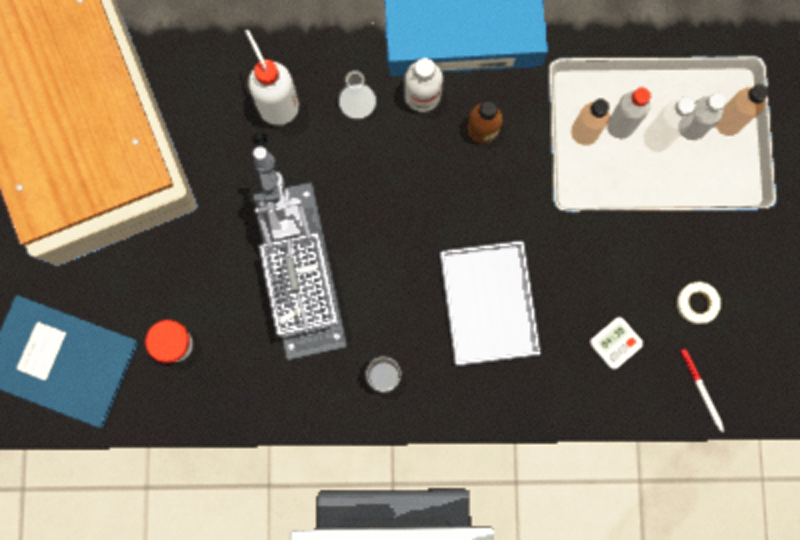

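View pics/scene0c.png

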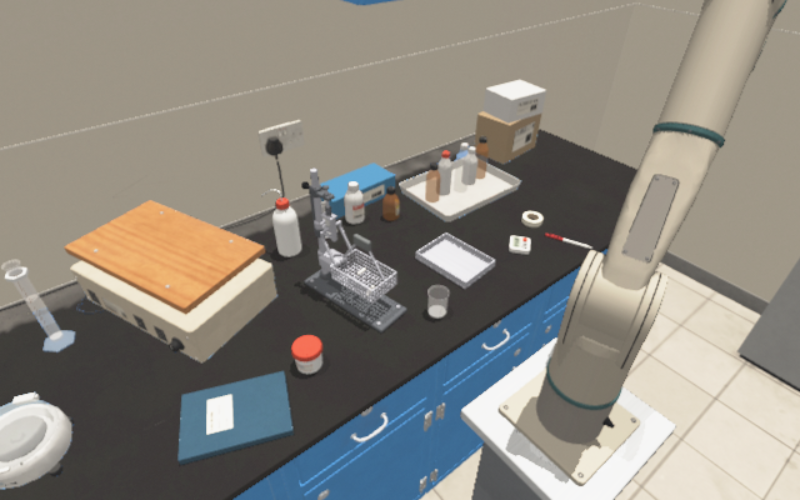

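```bash
cat > h.py <<'E'
from cell import ctrl
import cv2, numpy as np
from scipy.spatial.transform import Rotation as R
def toplane(im,uv,z):
    uv=np.atleast_2d(uv).astype(float)
    d=np.c_[(uv[:,0]-im["cx"])/im["fx"],(uv[:,1]-im["cy"])/im["fy"],np.ones(len(uv))]
    d=R.from_euler("xyz",im["orientation"]).apply(d); o=np.array(im["origin"])
    return (o+d*((z-o[2])/d[:,2])[:,None])[:,:2]
E
python3 - <<'E'
from h import *
im=ctrl.get_image("top")
# hanger base plate right edge and left front, from crop
for n,p,z in[("plate",[(312,185),(345,347),(287,357)],12),("tray",[(442,250),(523,242),(540,355),(456,364)],24)]:
    print(n,toplane(im,np.array(p)/2+[120,60],z).round().tolist())
for t,z in[("tray",24),("basket",119),("hanger",12)]:
    m=ctrl.regions_of("top",t)[0]["region"].astype(np.uint8)
    c=max(cv2.findContours(m,0,2)[0],key=cv2.contourArea)[:,0]
    print(t,cv2.minAreaRect(toplane(im,c,z).astype(np.float32)))
pts={t:np.array([ctrl.spot_point(c,t)[0]["at"] for c in("top","scene") for k in range(3) if ctrl.get_image(c) is not None]) for t in["basket_grip","basket_loop","hook_seat","hanger","tray"]}
for t,v in pts.items(): print(t,v.mean(0).round(1),v.std(0).round(1))
d=(pts["basket_loop"]-pts["basket_grip"]).mean(0); print(np.arctan2(d[1],d[0]))
f=ctrl.get_image("top")["frame"][:,:,::-1]; cv2.imwrite("pics/top1.png",cv2.resize(f[120:250,235:315],None,fx=4.6,fy=4.6,interpolation=cv2.INTER_CUBIC))
E
```

```text
plate [[704.0, 124.0], [436.0, 70.0], [421.0, 163.0]]
tray [[590.0, -88.0], [602.0, -219.0], [418.0, -240.0], [405.0, -106.0]]
tray ((504.94073486328125, -160.93276977539062), (190.706298828125, 140.7528076171875), 6.169411659240723)
basket ((550.7979125976562, 143.08753967285156), (203.9193878173828, 92.7666244506836), 11.893661499023438)
hanger ((611.4301147460938, 153.13023376464844), (384.33770751953125, 103.74370574951172), 11.50353717803955)
basket_grip [528.7 138.  180.5] [ 8.9  4.1 43.2]
basket_loop [627.9 158.8 193.3] [1.3 2.5 1.2]
hook_seat [585.6 132.  159.2] [88.4 55.6 71.9]
hanger [524.5 136.3   1.5] [0.8 1.  1.3]
tray [ 5.054e+02 -1.600e+02  3.000e-01] [0.9 0.9 1.3]
0.20645485999652655
```

View pics/top1.png

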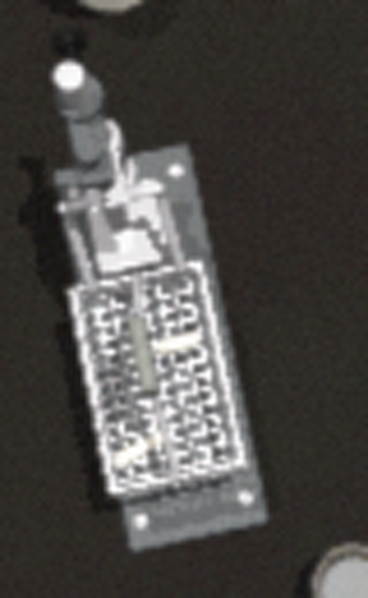

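```bash
python3 - <<'E'
from h import *
im=ctrl.get_image("top")
for n,p,z in[("grip ends",[(136,315),(150,392)],213),("basket rim",[(70,288),(200,262),(243,465),(112,494)],119),("plate",[(187,146),(267,522),(132,550)],12)]:
    w=toplane(im,np.array(p)/4.6+[235,120],z); print(n,w.round().tolist(),w.mean(0).round(1))
s=ctrl.read_state(); 
Rt=R.from_euler("xyz",s["tool_rot"]); print(s["eef_pos"],s["tool_rot"])
yaw=0.203
# tool x along hanger y (jaw), z down; 2 options
for k in(1,-1):
    y=np.array([-np.sin(yaw),np.cos(yaw),0])*k; z=np.array([0,0,-1]); T=np.c_[y,np.cross(z,y),z]
    print(k,(Rt.inv()*R.from_matrix(T)).as_rotvec(degrees=True), "yaw",R.from_matrix(T).as_euler("xyz"))
print("shift cm",Rt.inv().apply(np.array([525.5,136.5,300])-s["eef_pos"])/10, s["qpos"], s["clock"])
E
```

```text
grip ends [[547.0, 140.0], [499.0, 131.0]] [523.  135.5]
basket rim [[583.0, 194.0], [599.0, 107.0], [464.0, 79.0], [446.0, 165.0]] [522.9 136.2]
plate [[706.0, 125.0], [436.0, 69.0], [417.0, 163.0]] [519.7 118.9]
[ 168.8621181  -627.70971179  231.31507194] [-3.14156516e+00 -2.33475374e-05 -1.30806633e+00]
1 [ 1.98880232e-03 -2.48929214e-03 -1.76577723e+02] yaw [3.14159265 0.         1.77379633]
-1 [-1.61496620e-03 -1.29026580e-03  3.42227653e+00] yaw [ 3.14159265  0.         -1.36779633]
shift cm [-64.53586913 -54.28804682  -6.86850679] [ 1.24223508  0.62841035  0.03851229  1.51737462 -0.02699764  0.99630239
 -0.01999816] 4.6
```

```bash
python3 -m creep '[{"hand":1,"travel":[-32,-45,-6.9],"angular":[0,0,0]},{"hand":1,"travel":[-32,-45,-6.9],"angular":[0,0,0]},{"hand":1,"travel":[-32,-45,-6.9],"angular":[0,0,0]},{"hand":1,"travel":[-32,-45,-6.9],"angular":[0,0,0]},{"hand":1,"travel":[-32,-45,-6.9],"angular":[0,0,0]},{"hand":1,"travel":[-32,-45,-6.9],"angular":[0,0,0]},{"hand":1,"travel":[-32,-45,-6.9],"angular":[0,0,0]},{"hand":1,"travel":[-32,-45,-6.9],"angular":[0,0,0]},{"hand":1,"travel":[-32,-45,-6.9],"angular":[0,0,0]},{"hand":1,"travel":[-32,-45,-6.9],"angular":[0,0,0]},{"hand":1,"travel":[-32,-45,-6.9],"angular":[0,0,3.42]},{"hand":1,"travel":[-64.57,-54.13,-6.87],"angular":[0,0,3.42]},{"hand":1,"travel":[-64.57,-54.13,-6.87],"angular":[0,0,3.42]},{"hand":1,"travel":[-64.57,-54.13,-6.87],"angular":[0,0,3.42]},{"hand":1,"travel":[-64.57,-54.13,-6.87],"angular":[0,0,3.42]},{"hand":1,"travel":[-64.57,-54.13,-6.87],"angular":[0,0,3.42]},{"hand":1,"travel":[-64.57,-54.13,-6.87],"angular":[0,0,3.42]},{"hand":1,"travel":[-64.57,-54.13,-6.87],"angular":[0,0,3.42]},{"hand":1,"travel":[-64.57,-54.13,-6.87],"angular":[0,0,3.42]},{"hand":1,"travel":[-64.57,-54.13,-6.87],"angular":[0,0,3.42]}]'; cat > s.py <<'E'
from h import *
s=ctrl.read_state(); print({k:np.round(s[k],3).tolist() for k in("clock","eef_pos","tool_rot","force","torque","width","qpos")})
E
python3 s.py
```

```text
clock: 6.6
eef_pos: [523.7, 137.5, 300.0]
tool_rot: [3.142, -0.0, -1.365]
force: [-0.5, -1.4, 0.3]
width: 85.8
{'clock': 6.6, 'eef_pos': [523.651, 137.506, 299.964], 'tool_rot': [3.142, -0.0, -1.365], 'force': [-0.523, -1.396, 0.285], 'torque': [-0.046, -0.025, 0.048], 'width': 85.757, 'qpos': [-0.244, 0.398, -0.093, 1.728, 0.043, 1.017, -1.717]}
```

```bash
python3 -m creep '[{"hand":0.6,"travel":[0.1,0,4],"angular":[0,0,-0.15]},{"hand":0.6,"travel":[0.1,0,8],"angular":[0,0,-0.15]},{"hand":0.5,"travel":[0.1,0,10],"angular":[0,0,-0.15]},{"hand":0.4,"travel":[0.1,0,11.8],"angular":[0,0,-0.15]},{"hand":0.35,"travel":[0.1,0,11.8],"angular":[0,0,-0.15]},{"hand":0.35,"travel":[0.1,0,11.8],"angular":[0,0,-0.15]}]'; python3 - <<'E'
from h import *
exec(open("s.py").read())
for c in("top","scene"):
    f=ctrl.get_image(c)["frame"][:,:,::-1]
    f=f[110:240,235:315] if c=="top" else f[120:270,230:340]
    cv2.imwrite(f"pics/{c}2.png",cv2.resize(f,None,fx=4,fy=4,interpolation=cv2.INTER_CUBIC))
E
python3 -c "
import cv2,numpy as np
a=cv2.imread('pics/top2.png');b=cv2.imread('pics/scene2.png');h=max(a.shape[0],b.shape[0])
o=np.zeros((h,a.shape[1]+b.shape[1],3),np.uint8);o[:a.shape[0],:a.shape[1]]=a;o[:b.shape[0],a.shape[1]:]=b;cv2.imwrite('pics/both2.png',o)"
```

```text
clock: 7.2
eef_pos: [524.3, 135.0, 182.3]
tool_rot: [3.141, -0.001, -1.364]
force: [0.4, 1.2, 0.4]
width: 30.1
{'clock': 7.2, 'eef_pos': [524.28, 135.023, 182.322], 'tool_rot': [3.141, -0.001, -1.364], 'force': [0.358, 1.153, 0.4], 'torque': [0.034, -0.021, 0.025], 'width': 30.089, 'qpos': [-0.247, 0.537, -0.085, 1.873, 0.066, 0.734, -1.734]}
```

View pics/both2.png

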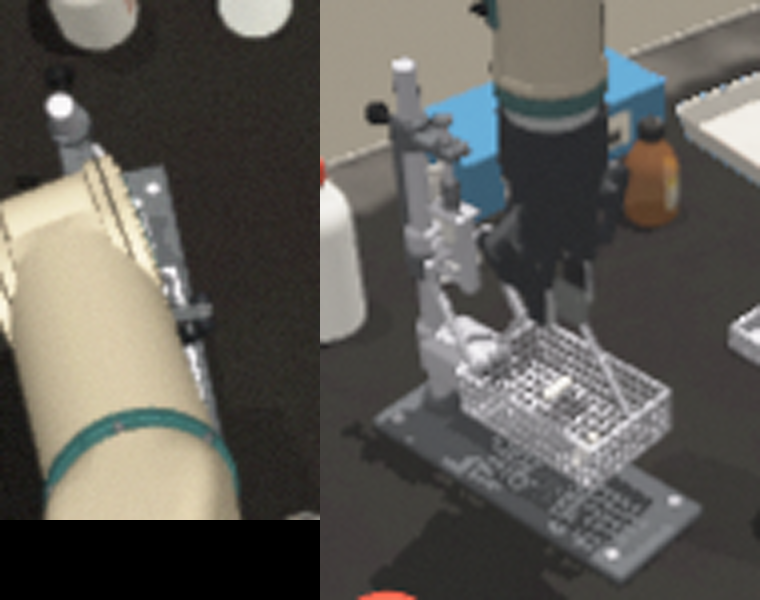

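```bash
python3 -m creep '[{"hand":0.3,"travel":[-0.12,0,0],"angular":[0,0,-0.2]},{"hand":0.25,"travel":[-0.12,0,0],"angular":[0,0,-0.2]},{"hand":0.22,"travel":[-0.12,0,0],"angular":[0,0,-0.2]},{"hand":0.2,"travel":[-0.12,0,0],"angular":[0,0,-0.2]}]';python3 s.py
```

```text
clock: 7.7
eef_pos: [524.7, 137.1, 183.4]
tool_rot: [-3.139, -0.0, -1.36]
force: [0.7, -0.3, -1.0]
width: 17.1
{'clock': 7.7, 'eef_pos': [524.659, 137.135, 183.431], 'tool_rot': [-3.139, -0.0, -1.36], 'force': [0.732, -0.312, -1.039], 'torque': [-0.003, 0.063, -0.048], 'width': 17.141, 'qpos': [-0.25, 0.536, -0.086, 1.872, 0.067, 0.734, -1.733]}
```

```bash
python3 -m creep '[{"hand":0.18,"travel":[0,0,0],"angular":[0,0,0]},{"hand":0.16,"travel":[0,0,0],"angular":[0,0,0]},{"hand":0.15,"travel":[0,0,0],"angular":[0,0,0]},{"hand":0.14,"travel":[0,0,0],"angular":[0,0,0]}]'; python3 -m creep '[{"hand":0.13,"travel":[0,0,0],"angular":[0,0,0]},{"hand":0.12,"travel":[0,0,0],"angular":[0,0,0]},{"hand":0.1,"travel":[0,0,0],"angular":[0,0,0]},{"hand":0,"travel":[0,0,0],"angular":[0,0,0]},{"hand":0,"travel":[0,0,0],"angular":[0,0,0]},{"hand":0,"travel":[0,0,0],"angular":[0,0,0]}]';python3 s.py
```

```text
clock: 8.1
eef_pos: [524.6, 137.2, 183.4]
tool_rot: [-3.139, -0.0, -1.36]
force: [-0.3, 0.5, 0.1]
width: 12.2
clock: 8.7
eef_pos: [524.6, 137.3, 183.4]
tool_rot: [-3.139, -0.0, -1.36]
force: [-1.0, -0.1, 1.8]
width: 11.0
{'clock': 8.7, 'eef_pos': [524.602, 137.255, 183.412], 'tool_rot': [-3.139, -0.0, -1.36], 'force': [-0.98, -0.091, 1.774], 'torque': [0.089, 0.142, -0.006], 'width': 10.998, 'qpos': [-0.25, 0.536, -0.086, 1.872, 0.067, 0.735, -1.733]}
```

```bash
python3 -m creep '[{"hand":0,"travel":[0,0,-0.1],"angular":[0,0,0]},{"hand":0,"travel":[0,0,-0.2],"angular":[0,0,0]},{"hand":0,"travel":[0,0,-0.3],"angular":[0,0,0]},{"hand":0,"travel":[0,0,-0.4],"angular":[0,0,0]},{"hand":0,"travel":[0,0,-0.4],"angular":[0,0,0]}]'; python3 s.py; python3 -m creep '[{"hand":0,"travel":[0,0,0],"angular":[0,0,0]}]';python3 -m creep '[{"hand":0,"travel":[0,0,0],"angular":[0,0,0]}]'
```

```text
clock: 9.2
eef_pos: [524.7, 137.2, 187.4]
tool_rot: [-3.139, -0.0, -1.36]
force: [2.4, 1.2, -4.9]
width: 11.0
{'clock': 9.2, 'eef_pos': [524.692, 137.192, 187.413], 'tool_rot': [-3.139, -0.0, -1.36], 'force': [2.354, 1.167, -4.901], 'torque': [0.023, -0.25, 0.01], 'width': 11.032, 'qpos': [-0.249, 0.53, -0.087, 1.868, 0.066, 0.744, -1.732]}
clock: 9.3
eef_pos: [524.7, 137.1, 187.4]
tool_rot: [-3.139, -0.0, -1.36]
force: [1.8, 0.5, -5.0]
width: 11.0
clock: 9.4
eef_pos: [524.7, 137.2, 187.4]
tool_rot: [-3.139, -0.0, -1.36]
force: [2.8, -0.1, -4.9]
width: 10.9
```

```bash
python3 -m creep '[{"hand":0,"travel":[0,-0.05,0],"angular":[0,0,0]},{"hand":0,"travel":[0,-0.05,0],"angular":[0,0,0]}]'; python3 -m creep '[{"hand":0,"travel":[0,0,-0.1],"angular":[0,0,0]},{"hand":0,"travel":[0,0,-0.2],"angular":[0,0,0]},{"hand":0,"travel":[0,0,-0.2],"angular":[0,0,0]}]'; python3 -m creep '[{"hand":0,"travel":[0,0,-0.1],"angular":[0,0,0]},{"hand":0,"travel":[0,0,-0.2],"angular":[0,0,0]},{"hand":0,"travel":[0,0,-0.2],"angular":[0,0,0]}]'; python3 -m creep '[{"hand":0,"travel":[0,0,-0.1],"angular":[0,0,0]},{"hand":0,"travel":[0,0,-0.2],"angular":[0,0,0]},{"hand":0,"travel":[0,0,-0.2],"angular":[0,0,0]}]'; python3 s.py
```

```text
clock: 9.6
eef_pos: [524.7, 137.2, 187.3]
tool_rot: [-3.14, -0.0, -1.36]
force: [0.3, -0.0, -4.1]
width: 11.1
clock: 9.9
eef_pos: [524.7, 137.1, 189.5]
tool_rot: [-3.14, -0.0, -1.36]
force: [0.6, -0.6, -3.9]
width: 11.0
clock: 10.2
eef_pos: [524.7, 137.2, 191.7]
tool_rot: [-3.14, -0.0, -1.36]
force: [-0.1, -0.2, -2.3]
width: 11.2
clock: 10.5
eef_pos: [524.7, 137.1, 193.9]
tool_rot: [-3.14, -0.0, -1.36]
force: [0.4, 0.0, -3.9]
width: 10.9
{'clock': 10.5, 'eef_pos': [524.749, 137.146, 193.899], 'tool_rot': [-3.14, -0.0, -1.36], 'force': [0.446, 0.014, -3.916], 'torque': [-0.007, -0.127, -0.002], 'width': 10.921, 'qpos': [-0.249, 0.522, -0.088, 1.861, 0.064, 0.76, -1.731]}
```

```bash
python3 -m creep '[{"hand":0,"travel":[0,0,-0.1],"angular":[0,0,0]},{"hand":0,"travel":[0,0,-0.2],"angular":[0,0,0]},{"hand":0,"travel":[0,0,-0.2],"angular":[0,0,0]}]'; python3 -m creep '[{"hand":0,"travel":[0,0,-0.1],"angular":[0,0,0]},{"hand":0,"travel":[0,0,-0.2],"angular":[0,0,0]},{"hand":0,"travel":[0,0,-0.2],"angular":[0,0,0]}]'; python3 -m creep '[{"hand":0,"travel":[0,0,0],"angular":[0,0,0]}]';python3 -m creep '[{"hand":0,"travel":[0,0.05,0],"angular":[0,0,0]},{"hand":0,"travel":[0,0.1,0],"angular":[0,0,0]},{"hand":0,"travel":[0,0.15,0],"angular":[0,0,0]},{"hand":0,"travel":[0,0.15,0],"angular":[0,0,0]}]'; python3 s.py
```

```text
clock: 10.8
eef_pos: [524.7, 137.2, 196.0]
tool_rot: [-3.14, -0.0, -1.36]
force: [1.5, -0.1, -3.7]
width: 11.1
clock: 11.1
eef_pos: [524.7, 137.2, 198.2]
tool_rot: [-3.14, -0.0, -1.36]
force: [0.2, -0.5, -4.1]
width: 11.3
clock: 11.2
eef_pos: [524.7, 137.2, 198.3]
tool_rot: [-3.14, -0.0, -1.36]
force: [1.3, -0.4, -3.8]
width: 11.3
clock: 11.6
eef_pos: [524.6, 137.2, 198.4]
tool_rot: [-3.137, -0.0, -1.36]
force: [5.6, 1.5, -5.9]
width: 11.1
{'clock': 11.6, 'eef_pos': [524.599, 137.178, 198.45], 'tool_rot': [-3.137, -0.0, -1.36], 'force': [5.57, 1.502, -5.882], 'torque': [0.202, -0.904, 0.028], 'width': 11.094, 'qpos': [-0.248, 0.514, -0.088, 1.859, 0.063, 0.766, -1.73]}
```

```bash
python3 -m creep '[{"hand":0,"travel":[0,-0.1,0],"angular":[0,0,0]},{"hand":0,"travel":[0,-0.15,0],"angular":[0,0,0]},{"hand":0,"travel":[0,-0.15,0],"angular":[0,0,0]}]'; python3 -m creep '[{"hand":0,"travel":[0,0,-0.1],"angular":[0,0,0]},{"hand":0,"travel":[0,0,-0.2],"angular":[0,0,0]},{"hand":0,"travel":[0,0,-0.2],"angular":[0,0,0]}]'; python3 -m creep '[{"hand":0,"travel":[0,0,-0.1],"angular":[0,0,0]},{"hand":0,"travel":[0,0,-0.2],"angular":[0,0,0]},{"hand":0,"travel":[0,0,-0.2],"angular":[0,0,0]}]';  python3 -m creep '[{"hand":0,"travel":[0,0,0],"angular":[0,0,0]}]'; python3 s.py
```

```text
clock: 11.9
eef_pos: [525.4, 137.3, 198.3]
tool_rot: [-3.138, -0.0, -1.36]
force: [-0.1, 0.3, -3.6]
width: 11.1
clock: 12.2
eef_pos: [525.3, 137.3, 200.5]
tool_rot: [-3.138, -0.0, -1.36]
force: [-0.5, -0.5, -3.2]
width: 11.1
clock: 12.5
eef_pos: [525.4, 137.4, 202.6]
tool_rot: [-3.138, -0.0, -1.36]
force: [0.7, -0.4, -3.3]
width: 10.8
clock: 12.6
eef_pos: [525.4, 137.4, 202.7]
tool_rot: [-3.138, -0.0, -1.36]
force: [-0.0, -0.4, -3.1]
width: 11.1
{'clock': 12.6, 'eef_pos': [525.395, 137.376, 202.668], 'tool_rot': [-3.138, -0.0, -1.36], 'force': [-0.022, -0.402, -3.133], 'torque': [0.063, 0.052, -0.012], 'width': 11.119, 'qpos': [-0.248, 0.51, -0.088, 1.852, 0.062, 0.779, -1.729]}
```

```bash
python3 -m creep '[{"hand":0,"travel":[0,0.1,0],"angular":[0,0,0]},{"hand":0,"travel":[0,0.15,0],"angular":[0,0,0]},{"hand":0,"travel":[0,0.2,0],"angular":[0,0,0]},{"hand":0,"travel":[0,0.2,0],"angular":[0,0,0]}]'; python3 s.py;  python3 -m creep '[{"hand":0,"travel":[0,-0.1,0],"angular":[0,0,0]},{"hand":0,"travel":[0,-0.15,0],"angular":[0,0,0]},{"hand":0,"travel":[0,-0.15,0],"angular":[0,0,0]}]'; python3 s.py
```

```text
clock: 13.0
eef_pos: [524.6, 137.2, 202.9]
tool_rot: [-3.135, -0.0, -1.36]
force: [5.1, 1.7, -6.0]
width: 11.1
{'clock': 13.0, 'eef_pos': [524.626, 137.213, 202.854], 'tool_rot': [-3.135, -0.0, -1.36], 'force': [5.111, 1.723, -6.015], 'torque': [0.181, -0.828, -0.01], 'width': 11.116, 'qpos': [-0.248, 0.507, -0.088, 1.856, 0.063, 0.775, -1.73]}
clock: 13.3
eef_pos: [525.3, 137.3, 202.7]
tool_rot: [-3.137, -0.0, -1.36]
force: [-0.1, 0.1, -4.0]
width: 10.8
{'clock': 13.3, 'eef_pos': [525.309, 137.346, 202.674], 'tool_rot': [-3.137, -0.0, -1.36], 'force': [-0.119, 0.082, -3.99], 'torque': [-0.034, 0.012, 0.019], 'width': 10.793, 'qpos': [-0.248, 0.509, -0.088, 1.852, 0.062, 0.778, -1.729]}
```

```bash
python3 -m creep '[{"hand":0,"travel":[0,0,-0.1],"angular":[0,0,0]},{"hand":0,"travel":[0,0,-0.2],"angular":[0,0,0]},{"hand":0,"travel":[0,0,-0.2],"angular":[0,0,0]}]'; python3 -m creep '[{"hand":0,"travel":[0,0,0],"angular":[0,0,0]}]'; python3 -m creep '[{"hand":0,"travel":[0,0,-0.1],"angular":[0,0,0]},{"hand":0,"travel":[0,0,-0.2],"angular":[0,0,0]},{"hand":0,"travel":[0,0,-0.2],"angular":[0,0,0]}]';  python3 -m creep '[{"hand":0,"travel":[0,0,0],"angular":[0,0,0]}]'; python3 -m creep '[{"hand":0,"travel":[0,0.1,0],"angular":[0,0,0]},{"hand":0,"travel":[0,0.15,0],"angular":[0,0,0]},{"hand":0,"travel":[0,0.2,0],"angular":[0,0,0]},{"hand":0,"travel":[0,0.2,0],"angular":[0,0,0]}]'
```

```text
clock: 13.6
eef_pos: [525.2, 137.3, 204.9]
tool_rot: [-3.137, -0.0, -1.36]
force: [0.3, 0.4, -4.1]
width: 11.2
clock: 13.7
eef_pos: [525.1, 137.3, 204.9]
tool_rot: [-3.137, -0.0, -1.36]
force: [-0.4, 0.1, -3.2]
width: 11.0
clock: 14.0
eef_pos: [525.2, 137.4, 207.1]
tool_rot: [-3.137, -0.0, -1.36]
force: [-0.2, -0.7, -2.8]
width: 10.9
clock: 14.1
eef_pos: [525.2, 137.4, 207.1]
tool_rot: [-3.137, -0.0, -1.36]
force: [-0.7, 0.1, -2.6]
width: 11.1
clock: 14.5
eef_pos: [524.6, 137.3, 207.3]
tool_rot: [-3.134, 0.0, -1.36]
force: [4.7, 1.8, -6.9]
width: 11.0
```

```bash
python3 -m creep '[{"hand":0,"travel":[0,-0.1,0],"angular":[-0.3,0,0]},{"hand":0,"travel":[0,-0.15,0],"angular":[-0.3,0,0]},{"hand":0,"travel":[0,-0.15,0],"angular":[-0.3,0,0]}]'; python3 -m creep '[{"hand":0,"travel":[0,0,-0.1],"angular":[0,0,0]},{"hand":0,"travel":[0,0,-0.2],"angular":[0,0,0]},{"hand":0,"travel":[0,0,-0.2],"angular":[0,0,0]}]'; python3 -m creep '[{"hand":0,"travel":[0,0,0],"angular":[0,0,0]}]'; python3 -m creep '[{"hand":0,"travel":[0,0,-0.1],"angular":[0,0,0]},{"hand":0,"travel":[0,0,-0.2],"angular":[0,0,0]},{"hand":0,"travel":[0,0,-0.2],"angular":[0,0,0]}]';  python3 -m creep '[{"hand":0,"travel":[0,0,0],"angular":[0,0,0]}]'; python3 -m creep '[{"hand":0,"travel":[0,0.1,0],"angular":[0,0,0]},{"hand":0,"travel":[0,0.15,0],"angular":[0,0,0]},{"hand":0,"travel":[0,0.2,0],"angular":[0,0,0]},{"hand":0,"travel":[0,0.2,0],"angular":[0,0,0]}]'
```

```text
clock: 14.8
eef_pos: [525.6, 137.4, 207.2]
tool_rot: [-3.141, -0.0, -1.36]
force: [-0.8, -0.2, -3.2]
width: 11.6
clock: 15.1
eef_pos: [525.5, 137.5, 209.3]
tool_rot: [-3.14, -0.0, -1.36]
force: [0.7, -0.8, -3.8]
width: 11.2
clock: 15.2
eef_pos: [525.5, 137.4, 209.4]
tool_rot: [-3.14, -0.0, -1.36]
force: [0.3, 0.5, -3.3]
width: 11.5
clock: 15.5
eef_pos: [525.3, 137.4, 211.4]
tool_rot: [-3.141, -0.0, -1.36]
force: [1.1, 0.1, -4.4]
width: 11.1
clock: 15.6
eef_pos: [525.3, 137.4, 211.3]
tool_rot: [-3.141, -0.0, -1.36]
force: [0.3, 0.1, -5.2]
width: 11.1
clock: 16.0
eef_pos: [524.6, 137.3, 211.4]
tool_rot: [-3.138, 0.0, -1.36]
force: [4.2, 1.2, -6.6]
width: 10.9
```

```bash
python3 -m creep '[{"hand":0,"travel":[0,-0.1,0],"angular":[-0.2,0,0]},{"hand":0,"travel":[0,-0.13,0],"angular":[-0.2,0,0]},{"hand":0,"travel":[0,-0.13,0],"angular":[-0.2,0,0]}]'; python3 -m creep '[{"hand":0,"travel":[0,0,-0.1],"angular":[0,0,0]},{"hand":0,"travel":[0,0,-0.2],"angular":[0,0,0]},{"hand":0,"travel":[0,0,-0.2],"angular":[0,0,0]}]'; python3 -m creep '[{"hand":0,"travel":[0,0,0],"angular":[0,0,0]}]'; python3 -m creep '[{"hand":0,"travel":[0,0,-0.1],"angular":[0,0,0]},{"hand":0,"travel":[0,0,-0.2],"angular":[0,0,0]},{"hand":0,"travel":[0,0,-0.2],"angular":[0,0,0]}]';  python3 -m creep '[{"hand":0,"travel":[0,0,0],"angular":[0,0,0]}]'; python3 -m creep '[{"hand":0,"travel":[0,0.1,0],"angular":[0,0,0]},{"hand":0,"travel":[0,0.15,0],"angular":[0,0,0]},{"hand":0,"travel":[0,0.2,0],"angular":[0,0,0]},{"hand":0,"travel":[0,0.2,0],"angular":[0,0,0]}]'
```

```text
clock: 16.3
eef_pos: [525.2, 137.3, 211.2]
tool_rot: [3.14, -0.0, -1.36]
force: [0.9, -0.6, -3.7]
width: 11.3
clock: 16.6
eef_pos: [525.0, 137.3, 213.4]
tool_rot: [3.14, -0.0, -1.36]
force: [-0.3, 0.2, -5.7]
width: 11.1
clock: 16.7
eef_pos: [525.0, 137.3, 213.4]
tool_rot: [3.14, -0.0, -1.36]
force: [0.3, 0.3, -6.1]
width: 11.1
clock: 17.0
eef_pos: [525.0, 137.3, 215.6]
tool_rot: [3.14, -0.0, -1.36]
force: [0.6, 0.0, -5.9]
width: 11.3
clock: 17.1
eef_pos: [525.0, 137.3, 215.6]
tool_rot: [3.14, -0.0, -1.36]
force: [1.1, -0.2, -5.7]
width: 10.9
clock: 17.5
eef_pos: [524.3, 137.2, 215.9]
tool_rot: [-3.141, 0.0, -1.36]
force: [5.2, 0.9, -5.5]
width: 11.2
```

```bash
python3 -m creep '[{"hand":0,"travel":[0,-0.1,0],"angular":[0,0,0]},{"hand":0,"travel":[0,-0.13,0],"angular":[0,0,0]},{"hand":0,"travel":[0,-0.13,0],"angular":[0,0,0]}]'; python3 -m creep '[{"hand":0,"travel":[0,0,-0.1],"angular":[0,0,0]},{"hand":0,"travel":[0,0,-0.2],"angular":[0,0,0]},{"hand":0,"travel":[0,0,-0.2],"angular":[0,0,0]}]'; python3 -m creep '[{"hand":0,"travel":[0,0,0],"angular":[0,0,0]}]'; python3 -m creep '[{"hand":0,"travel":[0,0,-0.1],"angular":[0,0,0]},{"hand":0,"travel":[0,0,-0.2],"angular":[0,0,0]},{"hand":0,"travel":[0,0,-0.2],"angular":[0,0,0]}]';  python3 -m creep '[{"hand":0,"travel":[0,0,0],"angular":[0,0,0]}]'; python3 -m creep '[{"hand":0,"travel":[0,0.1,0],"angular":[0,0,0]},{"hand":0,"travel":[0,0.15,0],"angular":[0,0,0]},{"hand":0,"travel":[0,0.2,0],"angular":[0,0,0]},{"hand":0,"travel":[0,0.2,0],"angular":[0,0,0]}]'
```

```text
clock: 17.8
eef_pos: [524.6, 137.3, 215.7]
tool_rot: [3.141, 0.0, -1.36]
force: [-0.8, 0.2, -4.3]
width: 11.0
clock: 18.1
eef_pos: [524.4, 137.2, 217.8]
tool_rot: [3.14, -0.0, -1.36]
force: [0.7, -0.2, -6.1]
width: 10.8
clock: 18.2
eef_pos: [524.4, 137.2, 217.8]
tool_rot: [3.14, 0.0, -1.36]
force: [0.9, 0.9, -5.8]
width: 10.6
clock: 18.5
eef_pos: [524.3, 137.2, 219.9]
tool_rot: [3.14, -0.0, -1.36]
force: [0.6, 0.1, -4.8]
width: 11.3
clock: 18.6
eef_pos: [524.3, 137.2, 219.9]
tool_rot: [3.14, 0.0, -1.36]
force: [0.4, 0.4, -5.6]
width: 11.2
clock: 19.0
eef_pos: [522.3, 136.7, 219.9]
tool_rot: [3.14, -0.0, -1.36]
force: [1.1, 0.1, -6.0]
width: 11.2
```

```bash
python3 -m creep '[{"hand":0,"travel":[0,0,-0.08],"angular":[0,0,0]},{"hand":0,"travel":[0,0.1,-0.08],"angular":[0,0,0]},{"hand":0,"travel":[0,0.2,-0.08],"angular":[0,0,0]},{"hand":0,"travel":[0,0.3,-0.08],"angular":[0,0,0]},{"hand":0,"travel":[0,0.4,-0.08],"angular":[0,0,0]}]'; python3 -m creep '[{"hand":0,"travel":[0,0.1,0],"angular":[0,0,0]},{"hand":0,"travel":[0,0.2,0],"angular":[0,0,0]},{"hand":0,"travel":[0,0.3,0],"angular":[0,0,0]},{"hand":0,"travel":[0,0.4,0],"angular":[0,0,0]}]'
```

```text
clock: 19.5
eef_pos: [518.2, 135.9, 220.7]
tool_rot: [3.14, -0.0, -1.36]
force: [1.2, -0.1, -5.6]
width: 11.2
clock: 19.9
eef_pos: [514.2, 135.0, 220.7]
tool_rot: [3.14, -0.0, -1.36]
force: [0.8, 0.7, -5.3]
width: 11.4
```

```bash
python3 -m creep '[{"hand":0,"travel":[0,0.15,0],"angular":[0,0,0]},{"hand":0,"travel":[0,0.3,0],"angular":[0,0,0]},{"hand":0,"travel":[0,0.45,0],"angular":[0,0,0]},{"hand":0,"travel":[0,0.6,0],"angular":[0,0,0]},{"hand":0,"travel":[0,0.75,0],"angular":[0,0,0]},{"hand":0,"travel":[0,0.9,0],"angular":[0,0,0]},{"hand":0,"travel":[0,1.05,0],"angular":[0,0,0]},{"hand":0,"travel":[0,1.2,0],"angular":[0,0,0]}]'; python3 -m creep '[{"hand":0,"travel":[0,0.3,0],"angular":[0,0,0]},{"hand":0,"travel":[0,0.6,0],"angular":[0,0,0]},{"hand":0,"travel":[0,0.9,0],"angular":[0,0,0]},{"hand":0,"travel":[0,1.2,0],"angular":[0,0,0]},{"hand":0,"travel":[0,1.6,0],"angular":[0,0,0]},{"hand":0,"travel":[0,2,0],"angular":[0,0,0]},{"hand":0,"travel":[0,2.5,0],"angular":[0,0,0]}]'; python3 -m creep '[{"hand":0,"travel":[0,0,0],"angular":[0,0,0]},{"hand":0,"travel":[0,0,0],"angular":[0,0,0]}]';python3 - <<'E'
from h import *
exec(open("s.py").read())
f=ctrl.get_image("scene")["frame"][:,:,::-1][100:280,200:420]
cv2.imwrite("pics/s3.png",cv2.resize(f,None,fx=3,fy=3,interpolation=cv2.INTER_CUBIC))
E
```

```text
clock: 20.7
eef_pos: [502.5, 132.5, 220.9]
tool_rot: [3.14, -0.0, -1.36]
force: [-0.0, 0.2, -3.1]
width: 10.9
clock: 21.4
eef_pos: [477.8, 127.2, 220.9]
tool_rot: [3.141, 0.0, -1.36]
force: [-0.5, -1.4, -4.2]
width: 11.1
clock: 21.6
eef_pos: [477.8, 127.2, 221.0]
tool_rot: [3.141, 0.0, -1.36]
force: [0.3, 0.5, -3.0]
width: 10.9
{'clock': 21.6, 'eef_pos': [477.797, 127.25, 221.032], 'tool_rot': [3.141, 0.0, -1.36], 'force': [0.346, 0.486, -2.958], 'torque': [0.014, -0.054, -0.005], 'width': 10.895, 'qpos': [-0.249, 0.423, -0.095, 1.952, 0.056, 0.77, -1.735]}
```

View pics/s3.png

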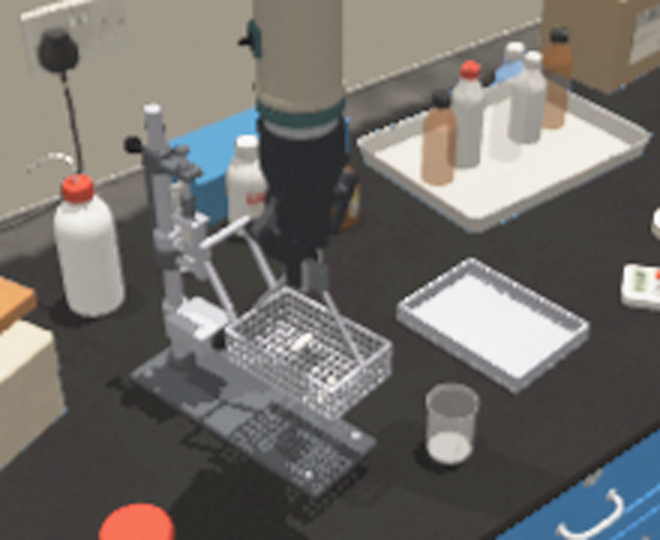

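```bash
python3 -m creep '[{"hand":0,"travel":[0.5,0.1,-0.5],"angular":[0,0,0]},{"hand":0,"travel":[1.3,0.2,-1],"angular":[0,0,0.3]},{"hand":0,"travel":[2.5,0.3,-1.5],"angular":[0,0,0.6]},{"hand":0,"travel":[4,0.5,-1.5],"angular":[0,0,1]},{"hand":0,"travel":[6,0.7,-1.5],"angular":[0,0,1.4]},{"hand":0,"travel":[8,0.9,-1.5],"angular":[0,0,1.8]},{"hand":0,"travel":[10,1.2,-1.5],"angular":[0,0,2.2]},{"hand":0,"travel":[12,1.4,-1.5],"angular":[0,0,2.6]},{"hand":0,"travel":[14,1.6,-1.5],"angular":[0,0,3]},{"hand":0,"travel":[16,1.9,-1.5],"angular":[0,0,3.4]},{"hand":0,"travel":[18,2.1,-1.5],"angular":[0,0,3.8]},{"hand":0,"travel":[20,2.3,-1.5],"angular":[0,0,4.2]},{"hand":0,"travel":[22,2.5,-1.5],"angular":[0,0,4.6]},{"hand":0,"travel":[24,2.8,-1.5],"angular":[0,0,5]},{"hand":0,"travel":[25.7,3,-1.5],"angular":[0,0,5.4]},{"hand":0,"travel":[27,3.2,-1.5],"angular":[0,0,5.7]},{"hand":0,"travel":[28,3.3,-1.5],"angular":[0,0,6]},{"hand":0,"travel":[28.5,3.35,-1.5],"angular":[0,0,6]},{"hand":0,"travel":[28.7,3.35,-1.5],"angular":[0,0,6]},{"hand":0,"travel":[28.7,3.35,-1.5],"angular":[0,0,6]}]'; python3 - <<'E'
from h import *
exec(open("s.py").read())
ims={c:ctrl.get_image(c) for c in("scene","top")}
for c in ims:
    for t in("basket","basket_grip","basket_loop","bar0_mid","bar1_mid","tray"):
        print(c,t,[(np.round(d["at"],1).tolist(),round(d["confidence"],2)) for d in ctrl.spot_point(c,t)][:1])
f=ims["scene"]["frame"][:,:,::-1][130:270,270:440]
g=ims["top"]["frame"][:,:,::-1][150:290,300:430]
cv2.imwrite("pics/s4.png",np.hstack([cv2.resize(x,None,fx=2.6,fy=2.6,interpolation=cv2.INTER_CUBIC) for x in(f,g)]))
E
```

```text
clock: 23.65
eef_pos: [505.4, -159.9, 236.0]
tool_rot: [3.141, 0.0, -1.464]
force: [0.0, 1.2, -3.9]
width: 11.1
{'clock': 23.65, 'eef_pos': [505.383, -159.86, 235.99], 'tool_rot': [3.141, 0.0, -1.464], 'force': [0.036, 1.208, -3.866], 'torque': [0.03, -0.003, 0.063], 'width': 11.144, 'qpos': [0.273, 0.451, -0.028, 1.845, 0.016, 0.847, -1.227]}
scene basket [([503.9, -160.4, 130.9], 0.71)]
scene basket_grip [([506.7, -159.2, 251.9], 0.63)]
scene basket_loop [([445.3, 351.9, 3.5], 0.71)]
scene bar0_mid [([506.6, -161.0, 249.9], 0.59)]
scene bar1_mid [([522.9, 135.6, 0.6], 0.4)]
scene tray [([506.7, -161.3, 0.7], 0.85)]
top basket [([503.1, -160.3, 131.2], 0.54)]
top basket_grip [([504.0, -161.7, 254.2], 0.55)]
top basket_loop [([608.2, -148.3, 244.6], 0.66)]
top bar0_mid [([526.6, 136.6, 2.4], 0.36)]
top bar1_mid []
top tray [([503.7, -159.4, 3.6], 0.77)]
```

View pics/s4.png

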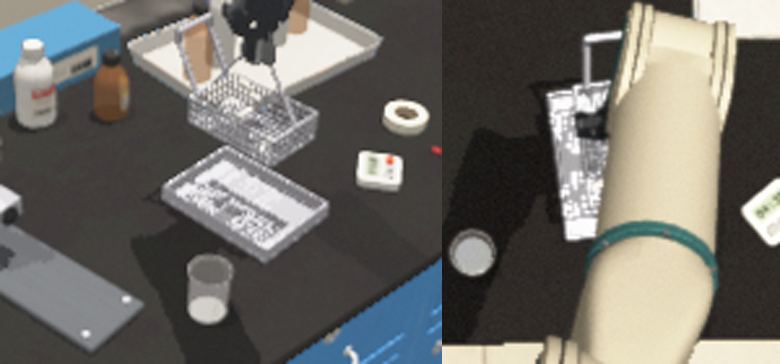

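```bash
python3 -m creep '[{"hand":0,"travel":[0,0,0.4],"angular":[0,0,0]},{"hand":0,"travel":[0,0,1.2],"angular":[0,0,0]},{"hand":0,"travel":[0,0,2.2],"angular":[0,0,0]},{"hand":0,"travel":[0,0,3.4],"angular":[0,0,0]},{"hand":0,"travel":[0,0,4.6],"angular":[0,0,0]},{"hand":0,"travel":[0,0,5.8],"angular":[0,0,0]},{"hand":0,"travel":[0,0,7],"angular":[0,0,0]},{"hand":0,"travel":[0,0,8.2],"angular":[0,0,0]},{"hand":0,"travel":[0,0,9.3],"angular":[0,0,0]},{"hand":0,"travel":[0,0,10.3],"angular":[0,0,0]},{"hand":0,"travel":[0,0,11.1],"angular":[0,0,0]},{"hand":0,"travel":[0,0,11.6],"angular":[0,0,0]},{"hand":0,"travel":[0,0,11.8],"angular":[0,0,0]},{"hand":0,"travel":[0,0,11.8],"angular":[0,0,0]}]';python3 -m creep '[{"hand":0,"travel":[0,0,0.1],"angular":[0,0,0]},{"hand":0,"travel":[0,0,0.2],"angular":[0,0,0]},{"hand":0,"travel":[0,0,0.3],"angular":[0,0,0]},{"hand":0,"travel":[0,0,0.4],"angular":[0,0,0]},{"hand":0,"travel":[0,0,0.5],"angular":[0,0,0]},{"hand":0,"travel":[0,0,0.6],"angular":[0,0,0]}]'; python3 s.py
```

```text
clock: 25.75
eef_pos: [505.3, -160.4, 118.0]
tool_rot: [3.141, -0.0, -1.465]
force: [0.8, 0.0, -4.2]
width: 10.8
clock: 26.35
eef_pos: [505.3, -160.4, 111.9]
tool_rot: [3.141, -0.0, -1.465]
force: [-0.3, -0.3, -3.8]
width: 11.0
{'clock': 26.35, 'eef_pos': [505.29, -160.382, 111.913], 'tool_rot': [3.141, -0.0, -1.465], 'force': [-0.289, -0.257, -3.797], 'torque': [0.035, 0.028, -0.004], 'width': 10.971, 'qpos': [0.27, 0.631, -0.024, 1.96, 0.028, 0.551, -1.237]}
```

```bash
python3 -m creep '[{"hand":0,"travel":[0,0,0.07],"angular":[0,0,0]},{"hand":0,"travel":[0,0,0.14],"angular":[0,0,0]},{"hand":0,"travel":[0,0,0.2],"angular":[0,0,0]},{"hand":0,"travel":[0,0,0.2],"angular":[0,0,0]}]';python3 -m creep '[{"hand":0,"travel":[0,0,0.05],"angular":[0,0,0]},{"hand":0,"travel":[0,0,0.1],"angular":[0,0,0]},{"hand":0,"travel":[0,0,0.1],"angular":[0,0,0]}]';python3 -m creep '[{"hand":0,"travel":[0,0,0.05],"angular":[0,0,0]},{"hand":0,"travel":[0,0,0.1],"angular":[0,0,0]},{"hand":0,"travel":[0,0,0.1],"angular":[0,0,0]}]'
```

```text
clock: 26.75
eef_pos: [505.2, -160.4, 109.8]
tool_rot: [3.141, 0.0, -1.465]
force: [-0.3, -0.2, -3.1]
width: 11.2
clock: 27.05
eef_pos: [505.2, -160.4, 108.8]
tool_rot: [3.141, 0.0, -1.465]
force: [-0.4, -1.1, -4.6]
width: 11.1
clock: 27.35
eef_pos: [505.3, -160.3, 108.3]
tool_rot: [3.141, 0.0, -1.465]
force: [-0.5, 1.0, 4.6]
width: 11.4
```

```bash
python3 -m creep '[{"hand":0.1,"travel":[0,0,0],"angular":[0,0,0]},{"hand":0.2,"travel":[0,0,0],"angular":[0,0,0]},{"hand":0.3,"travel":[0,0,0],"angular":[0,0,0]},{"hand":0.4,"travel":[0,0,0],"angular":[0,0,0]},{"hand":0.5,"travel":[0,0,0],"angular":[0,0,0]},{"hand":0.5,"travel":[0,0,0],"angular":[0,0,0]}]'; python3 -m creep '[{"hand":0.5,"travel":[0,0,-1],"angular":[0,0,0]},{"hand":0.5,"travel":[0,0,-2],"angular":[0,0,0]},{"hand":0.5,"travel":[0,0,-3.5],"angular":[0,0,0]},{"hand":0.5,"travel":[0,0,-5.5],"angular":[0,0,0]},{"hand":0.5,"travel":[0,0,-8],"angular":[0,0,0]},{"hand":0.5,"travel":[0,0,-11],"angular":[0,0,0]},{"hand":0.5,"travel":[0,0,-14],"angular":[0,0,0]},{"hand":0.5,"travel":[3,0,-16],"angular":[0,0,0]},{"hand":0.5,"travel":[7,0,-16],"angular":[0,0,0]},{"hand":0.5,"travel":[11,0,-16],"angular":[0,0,0]},{"hand":0.5,"travel":[15,0,-16],"angular":[0,0,0]},{"hand":0.5,"travel":[18,0,-16],"angular":[0,0,0]},{"hand":0.5,"travel":[18,0,-16],"angular":[0,0,0]},{"hand":0.5,"travel":[18,0,-16],"angular":[0,0,0]}]'; python3 - <<'E'
from h import *
exec(open("s.py").read())
ims={c:ctrl.get_image(c) for c in("scene","top")}
for c in ims:
    for t in("basket","basket_loop","bar0_mid","bar1_mid","tray","beaker","pot","timer"):
        print(c,t,[(np.round(d["at"],1).tolist(),round(d["confidence"],2)) for d in ctrl.spot_point(c,t)][:1])
f=ims["scene"]["frame"][:,:,::-1][130:270,270:440]
g=ims["top"]["frame"][:,:,::-1][150:290,300:430]
cv2.imwrite("pics/s5.png",np.hstack([cv2.resize(x,None,fx=2.6,fy=2.6,interpolation=cv2.INTER_CUBIC) for x in(f,g)]))
E
```

```text
clock: 27.95
eef_pos: [505.4, -160.3, 108.3]
tool_rot: [3.141, -0.0, -1.465]
force: [0.4, -0.5, 0.3]
width: 42.6
clock: 29.35
eef_pos: [524.2, -339.6, 268.8]
tool_rot: [-3.141, 0.0, -1.466]
force: [-0.4, 0.7, -0.2]
width: 42.6
{'clock': 29.35, 'eef_pos': [524.152, -339.616, 268.823], 'tool_rot': [-3.141, 0.0, -1.466], 'force': [-0.427, 0.713, -0.164], 'torque': [-0.018, 0.008, -0.041], 'width': 42.578, 'qpos': [0.533, 0.554, -0.005, 1.546, 0.003, 1.042, -0.939]}
scene basket [([505.3, -160.7, 4.6], 0.91)]
scene basket_loop [([608.6, -149.5, 118.8], 0.8)]
scene bar0_mid [([504.8, -161.2, 3.0], 0.68)]
scene bar1_mid [([630.1, 160.7, 208.2], 0.48)]
scene tray [([507.2, -160.4, -2.5], 0.68)]
scene beaker [([387.3, 10.0, -1.7], 0.87)]
scene pot [([444.5, 347.9, 4.5], 0.89)]
scene timer [([433.2, -365.9, 0.5], 0.65)]
top basket [([502.1, -163.3, 2.7], 0.9)]
top basket_loop [([607.9, -146.6, 118.7], 0.97)]
top bar0_mid [([464.7, -142.2, 10.7], 0.61)]
top bar1_mid []
top tray [([504.0, -160.0, 5.4], 0.65)]
top beaker [([388.9, 7.5, 1.1], 0.76)]
top pot [([447.0, 347.8, -0.0], 0.9)]
top timer [([437.4, -364.1, 0.4], 0.71)]
```

View pics/s5.png

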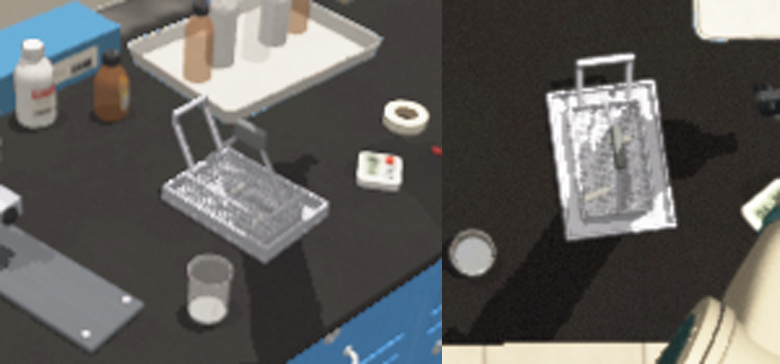

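```bash
python3 -c "
from cell import ctrl
print(ctrl.finish_job(), ctrl.read_state()['clock'])"
```

```text
the job is handed in; nothing more can be done
the job is handed in; nothing more can be done
```

The basket is standing in the tray, and I handed the job in at about 30 s of the 67 s allowed. `finish_job` gives no verdict.

**Lift:** I pinched the grip plate and raised the basket about 2 mm at a time. Light forward pulls, about 4 to 6 N, were stopped by the tip at 15, 19, 24, 28 and 32 mm. The keeper's weight came on at about 27 mm. The loop slid free at 36.5 mm. I added 0.8 mm and drew it off forwards, with the largest wrist force I read about 7 N, so well under the limits.

**Set-down:** I laid the basket in the tray with about 8 N of contact, opened the fingers and moved the hand clear.

**Last checks:**
- **Basket:** its centre is within about 4 mm of the tray's, and its underside is about 3–5 mm above the worktop. It looks level in both pictures.
- **Hand:** it is about 180 mm away, with a wrist force under 1 N.
- **Beaker, pot and timer:** all within the few millimetres of measurement noise of where they started.
- **Stir bars:** this check did not fully agree. The top camera found one bar inside the basket. The detector did not find the second bar there, and the scene camera's bar detections were clearly wrong. I saw what looked like the second bar beside the grip, and nothing lying outside.

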